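# Change the argon over to the full bank

### The arm

A 7-joint arm with a two-finger parallel gripper is mounted at the origin on the work surface. World frame = base frame: x ahead of the robot, y to its left, z up, the work surface at z = 0. Lengths are in m, angles in rad, forces in N, time in s.
With the tool pointing down it reaches from about 0.4 to 0.875 m from the base axis. Payload 19.3 kg.
Tool frame: the origin (TCP) lies between the finger pads; the fingertips stand 17 mm ahead of it and the grasp point (between the pads) lies 2 mm behind it (bot.tips_ahead is the z of the fingertips in the tool frame, in m); z points along the fingers, y is the direction in which the jaws open and shut (so a half turn about z gives the same grasp; the last joint's range is limited). The gripper opens to 85 mm and grips with 20 to 120 N. Pads are 22 mm wide; open, the fingers measure 114 mm over their backs; the gripper's body (76 mm by 85 mm) begins 54 mm behind the grasp point. The pads swing forward as they close: fully open they stand 13 mm farther back than shut.
Start: joints at [1.091, 0.521, -0.036, 1.599, 0.021, 1.021, -0.113], TCP at [0.249, -0.573, 0.248] pointing down, gripper open.
Joint ranges: [-2.91, 2.91], [-0.3, 2.13], [-1.5, 1.42], [0.17, 2.43], [-1.26, 4.41], [0.16, 1.93], [-2.52, 2.52]. Speed limits (rad/s): [1.89, 1.89, 2.39, 2.39, 3.01, 3.01, 3.01].

### API

Orientations are given as [roll, pitch, yaw] about the fixed x, y, z axes, in that order (R = Rz(yaw) Ry(pitch) Rx(roll)).
In Python, from workcell import telemetry, cams, job, bot gives the robot as it stands.
- The arm moves only by the tool arm_command, never from a script. Its argument "deltas" is a list of rows, each a list of 7 numbers: the opening, from -1 (shut) to 1 (fully open), so that 0 is half open, then the shift along the tool's x, y, z normalised to -1 to 1, where 1 is 150 mm, then the turn, a rotation vector about the tool's x, y, z normalised to -1 to 1, where 1 is 45 degrees. In form: [[hand, tx, ty, tz, rx, ry, rz], ...]. A call has 1 to 8 rows; each row is the pose to reach, as a shift and turn from the pose commanded when the call began, along the tool's axes at that moment; what a row does not reach only later rows make up. A row lasts 1/8 s, in which the tool goes at most 62.5 mm and 10.7 degrees, less where a joint would pass 70% of its speed; a pose out of reach is approached as far as the arm can. A call with a number of a shift or a turn outside -1 to 1 is refused whole. A call with a gripper value outside its range is refused whole. The fingers move at their own pace and stop on an object; "newtons" is the grip in N (left out, the last holds). Time passes only in rows, so rows that repeat a pose let the fingers close. It gives the time, the measured TCP pose, the force and the opening at its end, in the units of the state.
- telemetry.observe(): the state, without advancing time (a new reading comes with each control period).
- cams.grab_frame(name): name is "scene" or "side" or "wrist"; returns the picture (480x640x3 uint8, blue, green, red); there is no depth.
- cams.get_calibration(name): a dict with "fx", "fy", "cx", "cy" (pixels), "R" (3x3) and "t" (3): a world point X has camera coordinates R X + t. Camera axes: x right, y down, z forward; pixel columns grow to the right and rows downward; lengths in m; the calibration is good to about 2 mm. A picture is of the moment at which its call begins: read the wrist's pose just before it. get_calibration takes no time and is no camera call; for the wrist camera it gives the pose at the moment of the call.
- job.job_done(): hands the job in, once; it reports no verdict.
The state is a dict: "clock": time; "qpos": joint angles; "qd": joint speeds; "joint_efforts": joint torques, N m; "position": TCP position; "tool_rot": TCP orientation; "force": force on the tool from outside, world axes, zero at the start; "moment": the same for the moment, N m; "grip_width": finger opening in m.
Only numpy, scipy, OpenCV 4.12 (cv2) and the standard library are available. Lean on these libraries where they do the work, as an engineer would, in place of code of your own. Each camera call takes 0.05 s, during which the arm holds its last target.

### The job

One argon bank is spent, so change the supply over on the two-valve manifold: the valve whose lever lies along the pipe is open, the one whose lever stands square across it is shut. With a fingertip, push the open valve's lever round until that valve is fully shut, and only then push the other valve's lever round until it is fully open. Push only on the lever, do not grip anything or strain a lever against its stop, and leave the pipe pieces and tools where they are.

Things in the scene. Friction and masses are not known exactly. Their poses are not given: they have to be found in the camera images.
- manifold: fixed pipework: a 21 mm header pipe along y, axis 85 mm above the bench, on drop pipes at y = +-225 mm; fittings up to 38 mm thick. A tee in the middle, the outlet running 185 mm along +x through a regulator and dial gauge (top 120 mm). Origin at bench level below the tee. One valve sits 110 mm to each side of the tee; either may be on the left. Only the levers are higher than 130 mm.
- valve_spent: valve of the spent bank, open at the start: half-inch brass ball valve in the header pipe, 62 mm long, 38 mm across. Origin on the vertical axis of its stem, at bench level. y axis along the pipe (left at yaw 0), x across it, away from the robot. The nut on the stem tops out at 127 mm.
- valve_full: valve of the full bank, shut at the start: half-inch brass ball valve in the header pipe, 62 mm long, 38 mm across. Origin on the vertical axis of its stem, at bench level. y axis along the pipe (left at yaw 0), x across it, away from the robot. The nut on the stem tops out at 127 mm.
- lever_spent (a joint): lever of valve_spent, rad: 0 = fully shut, lever across the pipe, along the valve's -x (to the robot); 1.571 = fully open, along the valve's -y (to the right). Opens counter-clockwise from above. Stiff (about 0.4 N m, 5 to 6 N at the sleeve), does not spring back, firm stop at each end. Starts at 1.35 to 1.57.
- lever_full (a joint): lever of valve_full, rad: 0 = fully shut, lever across the pipe, along the valve's -x (to the robot); 1.571 = fully open, along the valve's -y (to the right). Opens counter-clockwise from above. Stiff (about 0.4 N m, 5 to 6 N at the sleeve), does not spring back, firm stop at each end. Starts at 0 to 0.04.
- lever_spent_sleeve (a point): on the spent bank's valve: middle of the lever's grey sleeve, 75 mm out from the stem axis, 131 mm above the bench. The sleeve is a flat rounded bar 18 mm wide (sideways) and 10 mm thick (up and down), 42 to 100 mm out from the axis; 20 mm or more is free under it. Its -x axis points outward along the lever.
- lever_full_sleeve (a point): on the full bank's valve: middle of the lever's grey sleeve, 75 mm out from the stem axis, 131 mm above the bench. The sleeve is a flat rounded bar 18 mm wide (sideways) and 10 mm thick (up and down), 42 to 100 mm out from the axis; 20 mm or more is free under it. Its -x axis points outward along the lever.
- coupon_tall: bystander: loose piece of steel pipe standing on end, 60 mm across, 120 mm tall; origin at the centre of its underside
- coupon_short: bystander: loose piece of steel pipe standing on end, 57 mm across, 75 mm tall; origin at the centre of its underside
- file: bystander: flat file with a wooden handle lying on the bench, 330 mm long along its x (tip at +160 mm, handle end at -172 mm), 25 mm high; origin at bench level
- hammer: bystander: chipping hammer lying on the bench, 250 mm long along its x (handle end at -60 mm, head at +180 mm, 155 mm across), 24 mm high; origin at bench level under the handle

How it is judged:
By the outcome, as a careful person would: the job done as asked, in the order asked, and still so for the second after the job is handed in, with the robot touching nothing.
It also fails if it takes over 67 s, if anything falls off the work surface, if the arm or the gripper's body presses on something with over 40 N, if the wrist force passes 120 N, or if a joint passes its speed limit or range.

## Working session

There is one attempt and no reset: what is moved stays moved. The work goes in short steps, Python scripts to look and compute and a tool call to move; the robot and the scene stay as the last step left them, time stands still between calls to the robot, and variables do not carry over. Pictures are saved under pics/ and viewed, and the job is handed in when it is done.

Besides the shell and the picture viewer there is one more tool, called after "Emit:" by a JSON object that holds its "op" and its "data", one argument or row to a line. arm_command: Moves the arm, as the interface text tells. Its arguments: {"type":"object","properties":{"deltas":{"type":"array","items":{"type":"array","items":{"type":"number"}}},"newtons":{"type":"number"}},"required":["deltas"]}

```bash
ls; mkdir -p pics; python3 - <<'E'
from workcell import telemetry, cams, job, bot
import cv2
print(telemetry.observe())
print(bot.tips_ahead)
for n in ["scene","side","wrist"]:
    cv2.imwrite(f"pics/{n}0.png",cams.grab_frame(n)); print(n,cams.get_calibration(n))
E
```

```text
pics
{'clock': 0.0, 'qpos': array([ 1.09077005,  0.52202893, -0.03631759,  1.59999928,  0.02121772,
        1.02109292, -0.11280019]), 'qd': array([ 1.65362724e-03, -4.23062199e-04, -2.23670239e-04,  7.77971704e-05,
       -2.55728291e-04, -1.69746258e-03,  6.37736847e-04]), 'joint_efforts': array([ 1.76414833e-03, -9.27122927e+01,  1.98031202e+00, -3.69936025e+01,
        1.78925134e-02,  8.05523247e-03, -1.59883057e-04]), 'position': array([ 0.24886384, -0.57297316,  0.24771967]), 'tool_rot': array([-3.14045411e+00,  1.01259698e-04,  4.09816775e-01]), 'force': array([ 0.55207661,  0.2173844 , -0.18923862]), 'moment': array([-0.05793894, -0.04591374, -0.03648166]), 'grip_width': 0.08517717579062516}
0.017
scene {'fx': 477.35440147199347, 'fy': 477.35440147199347, 'cx': 324.61036904460957, 'cy': 241.46997128749598, 'R': array([[-0.88410194,  0.46725239, -0.00624283],
       [ 0.26279097,  0.48609893, -0.8334559 ],
       [-0.38639963, -0.73850054, -0.55255071]]), 't': array([ 0.47684116, -0.03908867,  1.14812558])}
side {'fx': 508.55014618569203, 'fy': 508.55014618569203, 'cx': 325.1125975455746, 'cy': 240.8219794907471, 'R': array([[ 0.70397906, -0.70986385,  0.02251216],
       [-0.34469404, -0.36920703, -0.86305978],
       [ 0.62096659,  0.5998162 , -0.50459986]]), 't': array([-0.39449764,  0.25525986,  0.60174656])}
wrist {'fx': 345.02115760510264, 'fy': 345.02115760510264, 'cx': 318.15651181762223, 'cy': 240.07076083477887, 'R': array([[ 3.98524107e-01, -9.17157500e-01, -8.10258353e-04],
       [-8.78181629e-01, -3.81842784e-01,  2.88085255e-01],
       [-2.64528944e-01, -1.14097365e-01, -9.57604422e-01]]), 't': array([-0.62438882, -0.03696514,  0.38057794])}
```

View pics/scene0.png

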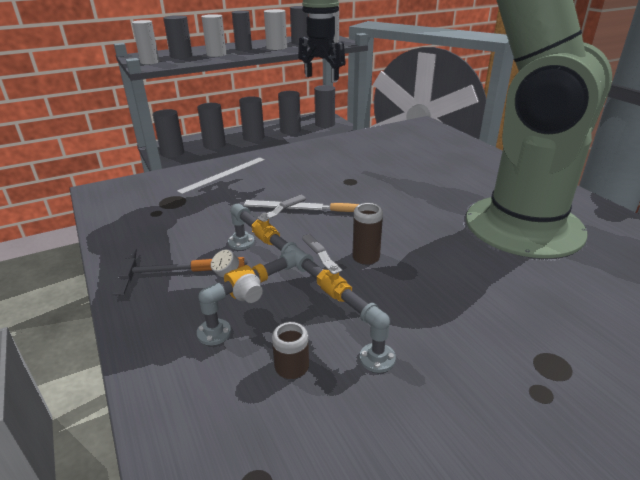

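View pics/side0.png

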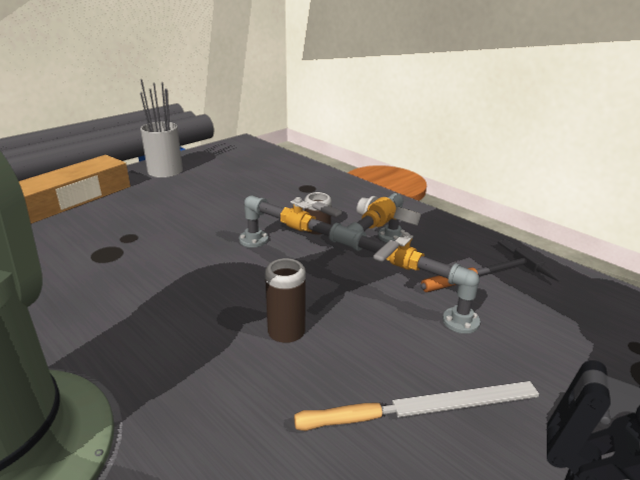

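View pics/wrist0.png

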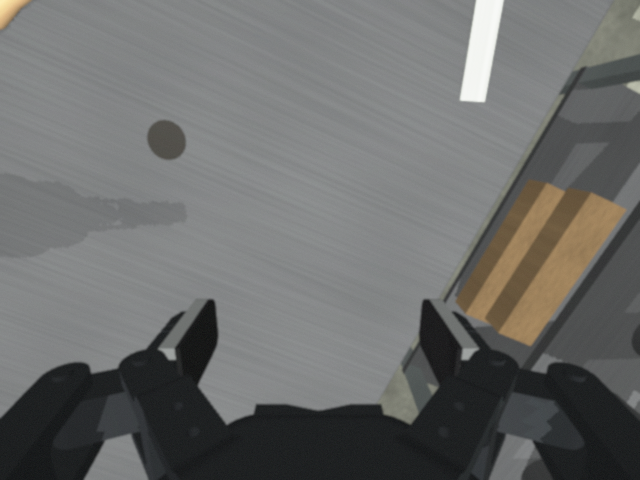

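```bash
python3 - <<'E'
import cv2
a=cv2.imread('pics/scene0.png')[185:345,210:400]; cv2.imwrite('pics/sz.png',cv2.resize(a,None,fx=4,fy=3.75,interpolation=cv2.INTER_CUBIC)[:600])
a=cv2.imread('pics/side0.png')[180:280,260:460]; cv2.imwrite('pics/dz.png',cv2.resize(a,None,fx=4,fy=4,interpolation=cv2.INTER_CUBIC))
E
```

```text
(no output)
```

View pics/sz.png

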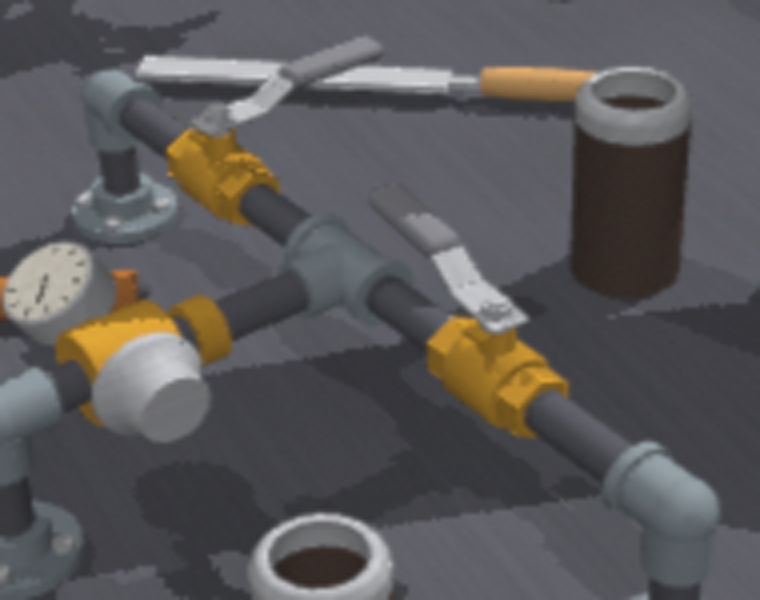

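View pics/dz.png

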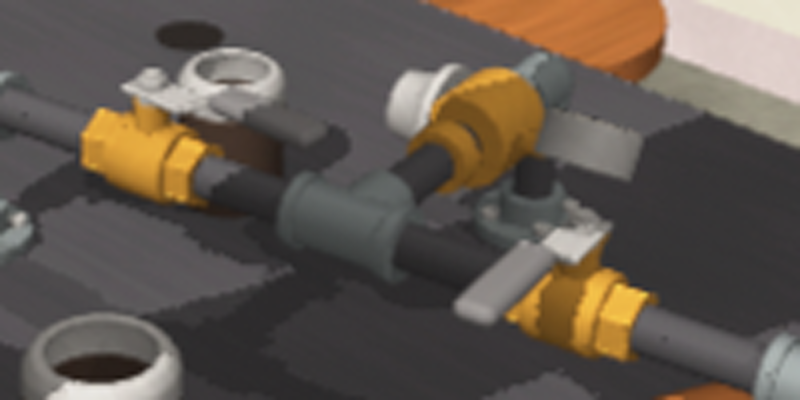

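```bash
cat > h.py <<'E'
import numpy as np
from workcell import telemetry,cams
def ray(n,u,v):
    c=cams.get_calibration(n);R,t=np.array(c['R']),np.array(c['t'])
    o=-R.T@t; d=R.T@np.array([(u-c['cx'])/c['fx'],(v-c['cy'])/c['fy'],1]); return o,d/np.linalg.norm(d)
def plane(n,u,v,z):
    o,d=ray(n,u,v); return o+d*(z-o[2])/d[2]
def tri(p1,p2):
    (o1,d1),(o2,d2)=ray('scene',*p1),ray('side',*p2)
    s=np.linalg.lstsq(np.stack([d1,-d2],1),o2-o1,rcond=None)[0]
    a,b=o1+s[0]*d1,o2+s[1]*d2; return (a+b)/2,np.linalg.norm(a-b)
E
python3 - <<'E'
from h import *
np.set_printoptions(precision=4,suppress=True)
P={'Lnut':((334.2,267.1),(298,199),.127),'Rnut':((263,216.5),(405.7,240),.127),'Ltip':((304.5,237),(340.5,213.7),.133),'Rtip':((303.7,197),(377.5,257),.133),
'coupon_tall':((368,212),(285.5,268),.120)}
for k,(a,b,z) in P.items():
    print(k,tri(a,b),plane('scene',*a,z),plane('side',*b,z))
print('short',plane('scene',290.5,334,.075))
E
```

```text
Lnut (array([0.5635, 0.0792, 0.1257]), np.float64(0.0026292910385861145)) [0.5635 0.0818 0.127 ] [0.563  0.0767 0.127 ]
Rnut (array([ 0.6014, -0.1425,  0.1188]), np.float64(0.002627918141040181)) [ 0.6065 -0.1309  0.127 ] [ 0.5875 -0.1504  0.127 ]
Ltip (array([ 0.5702, -0.0215,  0.1308]), np.float64(0.003037405857937814)) [ 0.5708 -0.0168  0.133 ] [ 0.5689 -0.0245  0.133 ]
Rtip (array([ 0.5059, -0.1575,  0.1327]), np.float64(0.0027186253062787117)) [ 0.5056 -0.1554  0.133 ] [ 0.5072 -0.1581  0.133 ]
coupon_tall (array([ 0.405 , -0.0657,  0.1151]), np.float64(0.0027157198315739288)) [ 0.4087 -0.0575  0.12  ] [ 0.4013 -0.072   0.12  ]
short [0.6733 0.141  0.075 ]
```

```bash
python3 - <<'E'
from workcell import telemetry, cams, job, bot
print([a for a in dir(bot) if a[0]!='_'],[a for a in dir(telemetry) if a[0]!='_'])
for a in dir(bot):
    if a[0]!='_': print(a, getattr(bot,a))
E
```

```text
['IKError', 'tips_ahead'] ['observe']
IKError <class 'workcell.IKError'>
tips_ahead 0.017
```

Emit:
{"op": "arm_command", "data": {
  "deltas": [
    [-1,0.98,-0.55,-0.2,0,0,-1],
    [-1,0.98,-0.55,-0.2,0,0,-1],
    [-1,0.98,-0.55,-0.2,0,0,-1],
    [-1,0.98,-0.55,-0.2,0,0,-1],
    [-1,0.98,-0.55,-0.2,0,0,-1],
    [-1,0.98,-0.55,-0.2,0,0,-1]
  ],
  "newtons": 20
}}

```text
clock: 0.9
position: [0.3503, -0.4395, 0.278]
tool_rot: [-3.141, -0.0, 1.191]
force: [-0.0, -0.3, -0.1]
grip_width: -0.0001
```

```bash
cat >> h.py <<'E'
from scipy.spatial.transform import Rotation as Ro
np.set_printoptions(precision=4,suppress=True)
def to(p,yaw,frac=None):
    s=telemetry.observe(); R=Ro.from_euler('xyz',s['tool_rot'])
    d=R.inv().apply(np.array(p)-s['position']); rv=(R.inv()*Ro.from_euler('xyz',[np.pi,0,yaw])).as_rotvec()
    print('t',round(float(s['clock']),2),'pos',s['position'],'rot',s['tool_rot'],'F',s['force'],'w',round(s['grip_width'],4),'q7',round(s['qpos'][6],2))
    print('d norm',d/.15,'rot norm',rv/(np.pi/4))
E
python3 -c "
from h import *
to([.66,-.03,.28],3.14)"
```

```text
t 0.9 pos [ 0.3503 -0.4395  0.278 ] rot [-3.1411 -0.0001  1.1907] F [-0.0163 -0.2524 -0.0899] w -0.0001 q7 0.31
d norm [ 3.301   0.904  -0.0132] rot norm [-0.0002 -0.0007 -2.482 ]
```

Emit:
{"op": "arm_command", "data": {
  "deltas": [
    [-1,0.99,0.27,0,0,0,-0.8],
    [-1,0.99,0.27,0,0,0,-0.8],
    [-1,0.99,0.27,0,0,0,-0.8],
    [-1,0.99,0.27,0,0,0,-0.8],
    [-1,0.99,0.27,0,0,0,-0.8]
  ]
}}

```text
clock: 1.52
position: [0.4428, -0.3161, 0.278]
tool_rot: [-3.141, -0.0, 1.82]
force: [0.6, -0.6, 0.1]
grip_width: 0.0001
```

```bash
python3 -c "
from h import *
to([.66,-.03,.28],3.14)"
```

```text
t 1.52 pos [ 0.4428 -0.3161  0.278 ] rot [-3.1412 -0.0004  1.8197] F [ 0.6089 -0.5921  0.1435] w 0.0001 q7 0.58
d norm [ 1.4922  1.873  -0.0134] rot norm [-0.0001 -0.0007 -1.6811]
```

Emit:
{"op": "arm_command", "data": {
  "deltas": [
    [-1,0.75,0.94,0,0,0,-0.85],
    [-1,0.75,0.94,0,0,0,-0.85],
    [-1,0.75,0.94,0,0,0,-0.85],
    [-1,0.75,0.94,0,0,0,-0.85],
    [-1,0.75,0.94,0,0,0,-0.85]
  ]
}}

```text
clock: 2.15
position: [0.5513, -0.1722, 0.2779]
tool_rot: [-3.141, -0.001, 2.487]
force: [0.5, -0.5, -0.3]
grip_width: -0.0001
```

```bash
python3 -c "
from h import *
to([.66,-.03,.28],3.14)"
```

```text
t 2.15 pos [ 0.5513 -0.1722  0.2779] rot [-3.1412 -0.0007  2.4867] F [ 0.4943 -0.5352 -0.3067] w -0.0001 q7 0.85
d norm [ 0.0025  1.1931 -0.0147] rot norm [-0.0001 -0.001  -0.8318]
```

Emit:
{"op": "arm_command", "data": {
  "deltas": [
    [-1,0,1,0,0,0,-0.83],
    [-1,0,1,0,0,0,-0.83],
    [-1,0,1,0,0,0,-0.83],
    [-1,0,1,0,0,0,-0.83],
    [-1,0,1,0,0,0,-0.83],
    [-1,0,1,0,0,0,-0.83]
  ]
}}

```text
clock: 2.9
position: [0.6421, -0.0534, 0.2783]
tool_rot: [-3.141, -0.0, 3.137]
force: [1.1, -0.5, 0.0]
grip_width: -0.0001
```

```bash
python3 -c "
from h import *
import cv2
to([.66,-.03,.28],3.14)
c=cams.get_calibration('wrist');np.save('c1.npy',c,allow_pickle=True)
cv2.imwrite('pics/w1.png',cams.grab_frame('wrist'))"
```

```text
t 2.9 pos [ 0.6421 -0.0534  0.2783] rot [-3.141  -0.0002  3.137 ] F [ 1.0936 -0.5281  0.0209] w -0.0001 q7 1.21
d norm [-0.1186  0.1567 -0.0115] rot norm [-0.0007 -0.0003 -0.0038]
```

View pics/w1.png

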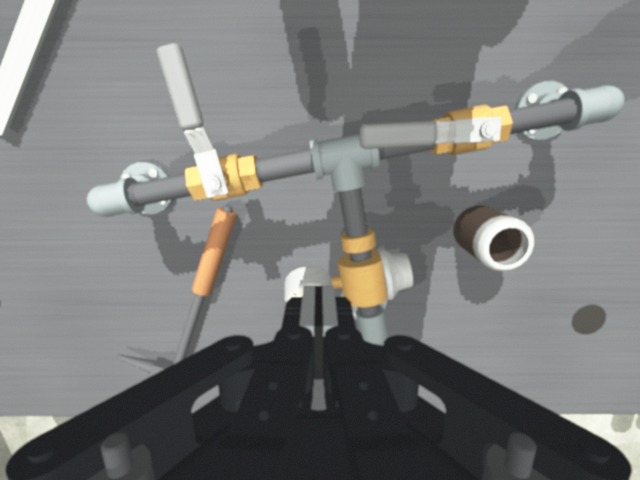

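```bash
cat >> h.py <<'E'
def wplane(c,u,v,z):
    R,t=np.array(c['R']),np.array(c['t']); o=-R.T@t; d=R.T@np.array([(u-c['cx'])/c['fx'],(v-c['cy'])/c['fy'],1]); return o+d*(z-o[2])/d[2]
E
python3 -c "
from h import *
c=np.load('c1.npy',allow_pickle=True).item()
L=wplane(c,488,129,.127);R=wplane(c,216,184,.127)
print('nuts',L,R,np.linalg.norm(L-R)); e=L-R; yaw=np.arctan2(-e[0],e[1]);print('yaw',yaw)
for n,a,b,N in(('L',(362,135),(436,133),L),('R',(170,45),(190,122),R)):
    A=wplane(c,*a,.133);B=wplane(c,*b,.133);d=A-B
    th=np.arctan2(d[1],d[0]);print(n,A,B,np.linalg.norm(d),np.linalg.norm(A-N),'theta',th,'q',(th-np.pi-yaw)%(2*np.pi), np.arctan2(*(A-N)[[1,0]]))
"
```

```text
nuts [0.5648 0.0777 0.127 ] [ 0.6058 -0.1347  0.127 ] 0.21632855939148632
yaw 0.19097469592879057
L [ 0.5688 -0.0195  0.133 ] [0.5676 0.0361 0.133 ] 0.05566806508467055 0.09746634090773482 theta -1.5493813249766992 q 1.401236632684303 -1.5296888148571002
R [ 0.5075 -0.1567  0.133 ] [ 0.5589 -0.1483  0.133 ] 0.05205541638889821 0.10089277412772175 theta -2.979681538388073 q 6.2541217264525155 -2.9222173784584227
```

Emit:
{"op": "arm_command", "data": {
  "deltas": [
    [-1,0.26,0.37,0.3,0,0,0],
    [-1,0.26,0.37,0.52,0,0,-0.04],
    [-1,0.26,0.37,0.52,0,0,-0.04],
    [-1,0.26,0.37,0.52,0,0,-0.04]
  ]
}}

```text
clock: 3.45
position: [0.6043, 0.0024, 0.2016]
tool_rot: [-3.141, 0.001, -3.112]
force: [-0.5, 0.0, 0.6]
grip_width: 0.0002
```

```bash
python3 -c "
from h import *
to([.602,.002,.140],3.167)"
```

```text
t 3.45 pos [0.6043 0.0024 0.2016] rot [-3.1413  0.0015 -3.1117] F [-0.5311  0.0146  0.595 ] w 0.0002 q7 1.08
d norm [ 0.0158 -0.0019  0.4108] rot norm [-0.0004  0.0019  0.0057]
```

Emit:
{"op": "arm_command", "data": {
  "deltas": [
    [-1,0,0,0.2,0,0,0],
    [-1,0,0,0.35,0,0,0],
    [-1,0,0,0.41,0,0,0],
    [-1,0,0,0.41,0,0,0]
  ]
}}

```text
clock: 3.95
position: [0.6039, 0.0029, 0.1395]
tool_rot: [-3.142, 0.001, -3.11]
force: [0.3, 0.5, 0.9]
grip_width: -0.0001
```

```bash
python3 -c "
from h import *
import cv2
to([.586,.002,.140],3.167)
cv2.imwrite('pics/s2.png',cv2.resize(cams.grab_frame('scene')[165:345,200:420],None,fx=3.5,fy=3.3))
cv2.imwrite('pics/d2.png',cv2.resize(cams.grab_frame('side')[120:300,240:460],None,fx=3.5,fy=3.3))
cv2.imwrite('pics/w2.png',cams.grab_frame('wrist'))"
```

```text
t 3.95 pos [0.6039 0.0029 0.1395] rot [-3.1416  0.0008 -3.11  ] F [0.3416 0.481  0.893 ] w -0.0001 q7 1.03
d norm [ 0.1194 -0.0021 -0.0032] rot norm [-0.      0.001   0.0079]
```

View pics/s2.png

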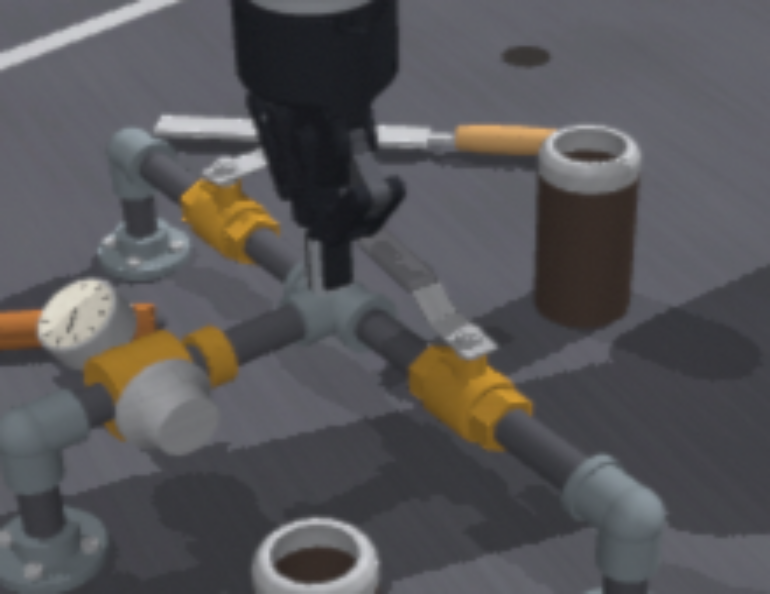

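View pics/d2.png

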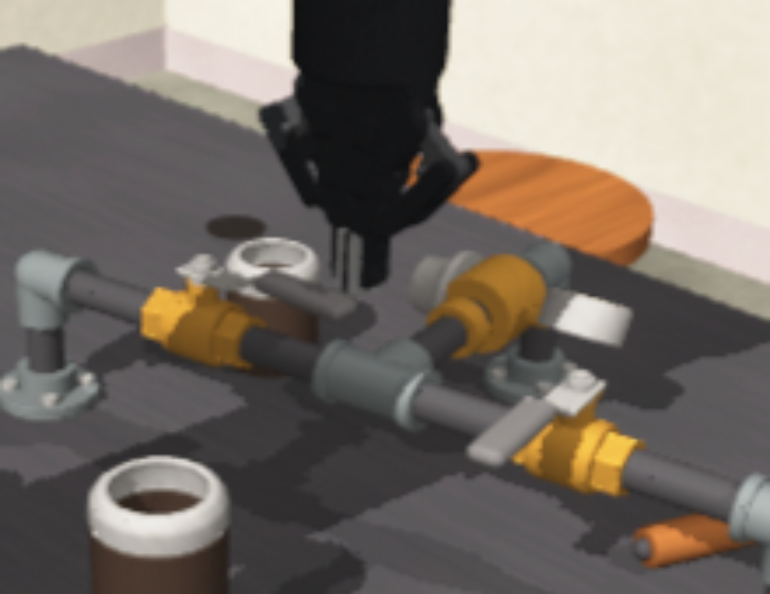

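View pics/w2.png

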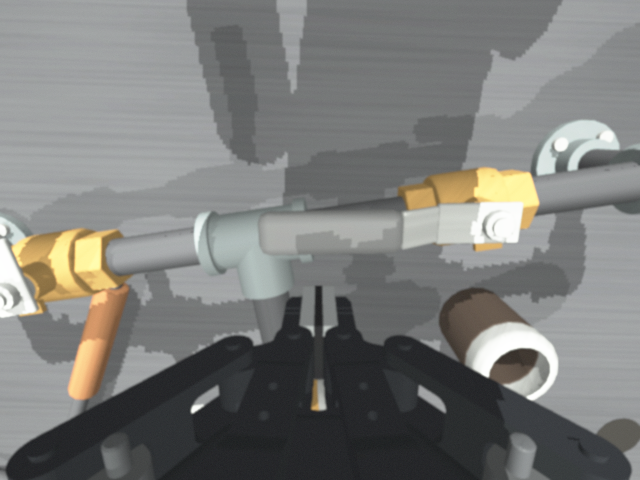

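```bash
cat >> h.py <<'E'
L=np.array([.564,.079]);RR=np.array([.604,-.138])
def arc(C,ths,sgn,r=.077,off=.020,z=.140):
    # sgn=-1: clockwise push with tool x=t ; +1: ccw push with tool -x=t
    s=telemetry.observe(); R=Ro.from_euler('xyz',s['tool_rot'])
    print('t',round(float(s['clock']),2),'pos',s['position'],'rot',s['tool_rot'],'F',s['force'],'M',s['moment'],'q7',round(s['qpos'][6],2))
    for th in ths:
        u=np.array([np.cos(th),np.sin(th)]); t=sgn*np.array([-u[1],u[0]])
        p=np.r_[C+r*u-off*t,z]; x=-sgn*t; yaw=np.arctan2(x[1],x[0])
        d=R.inv().apply(p-s['position'])/.15; rv=(R.inv()*Ro.from_euler('xyz',[np.pi,0,yaw])).as_rotvec()/(np.pi/4)
        print(round(th,3),p,np.round(d,3),np.round(rv[2],3))
E
python3 -c "
from h import *
arc(L,[-1.45,-1.55,-1.65,-1.75,-1.85],-1)"
```

```text
t 4.1 pos [0.6039 0.0032 0.14  ] rot [-3.1415  0.0015 -3.1093] F [-0.5304  0.1953  0.8361] M [-0.0212  0.0379 -0.0303] q7 1.03
-1.45 [0.5931 0.005  0.14  ] [ 0.072  0.014 -0.   ] -0.113
-1.55 [0.5856 0.0024 0.14  ] [ 0.122 -0.001 -0.   ] 0.015
-1.65 [0.5778 0.0007 0.14  ] [ 0.174 -0.011 -0.001] 0.142
-1.75 [ 0.57   -0.0003  0.14  ] [ 0.227 -0.016 -0.001] 0.269
-1.85 [ 0.562  -0.0005  0.14  ] [ 0.28  -0.016 -0.001] 0.397
```

Emit:
{"op": "arm_command", "data": {
  "deltas": [
    [-1,0.05,0,0,0,0,0],
    [-1,0.1,0,0,0,0,0],
    [-1,0.14,-0.005,0,0,0,0.06],
    [-1,0.174,-0.011,0,0,0,0.14],
    [-1,0.2,-0.014,0,0,0,0.2],
    [-1,0.227,-0.016,0,0,0,0.27]
  ]
}}

```text
clock: 4.85
position: [0.5696, -0.0005, 0.1392]
tool_rot: [3.141, 0.002, 2.96]
force: [5.7, -0.7, -3.2]
grip_width: -0.0004
```

```bash
python3 -c "
from h import *
import cv2
arc(L,[-1.75,-1.85,-1.95,-2.05,-2.15,-2.25],-1)
cv2.imwrite('pics/w3.png',cams.grab_frame('wrist'))"
```

```text
t 4.85 pos [ 0.5696 -0.0005  0.1392] rot [3.1413 0.0017 2.9604] F [ 5.7102 -0.7135 -3.1668] M [-0.0931 -1.2222 -0.0499] q7 0.83
-1.75 [ 0.57   -0.0003  0.14  ] [-0.002  0.002 -0.005] -0.003
-1.85 [ 0.562  -0.0005  0.14  ] [ 0.049 -0.009 -0.006] 0.125
-1.95 [0.5541 0.0001 0.14  ] [ 0.102 -0.015 -0.006] 0.252
-2.05 [0.5462 0.0015 0.14  ] [ 0.155 -0.015 -0.006] 0.379
-2.15 [0.5386 0.0036 0.14  ] [ 0.208 -0.01  -0.006] 0.507
-2.25 [0.5312 0.0065 0.14  ] [ 0.26  -0.    -0.006] 0.634
```

View pics/w3.png

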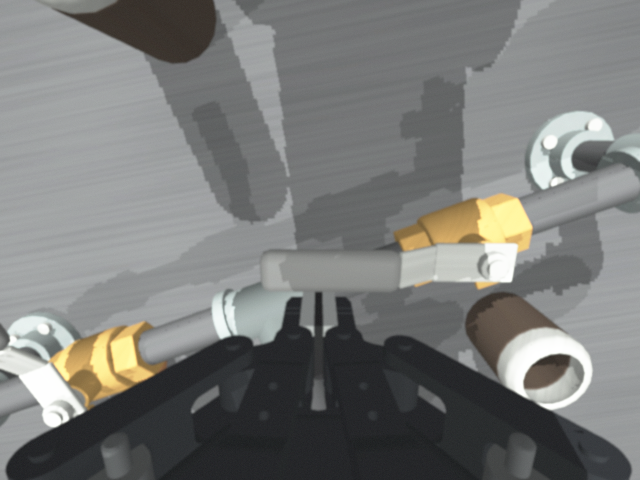

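Emit:
{"op": "arm_command", "data": {
  "deltas": [
    [-1,0.049,-0.009,-0.005,0,0,0.125],
    [-1,0.102,-0.015,-0.005,0,0,0.25],
    [-1,0.155,-0.015,-0.005,0,0,0.38],
    [-1,0.208,-0.01,-0.005,0,0,0.507],
    [-1,0.26,0,-0.005,0,0,0.634]
  ]
}}

```text
clock: 5.52
position: [0.5311, 0.0064, 0.1399]
tool_rot: [3.141, 0.001, 2.462]
force: [6.3, -1.2, -3.4]
grip_width: -0.0001
```

```bash
python3 -c "
from h import *
import cv2
arc(L,[-2.25,-2.35,-2.45,-2.55,-2.65,-2.75],-1)
cv2.imwrite('pics/w4.png',cams.grab_frame('wrist'))"
```

```text
t 5.53 pos [0.5311 0.0064 0.1399] rot [3.1407 0.0013 2.4615] F [ 6.2989 -1.1866 -3.4081] M [-0.276  -1.349  -0.0696] q7 0.38
-2.25 [0.5312 0.0065 0.14  ] [ 0.     0.001 -0.001] -0.001
-2.35 [0.5241 0.0102 0.14  ] [ 0.052 -0.01  -0.001] 0.126
-2.45 [0.5174 0.0145 0.14  ] [ 0.105 -0.016 -0.001] 0.254
-2.55 [0.5112 0.0195 0.14  ] [ 0.158 -0.016 -0.001] 0.381
-2.65 [0.5056 0.025  0.14  ] [ 0.21  -0.011 -0.001] 0.508
-2.75 [0.5005 0.0311 0.14  ] [ 0.262 -0.001 -0.001] 0.636
```

View pics/w4.png

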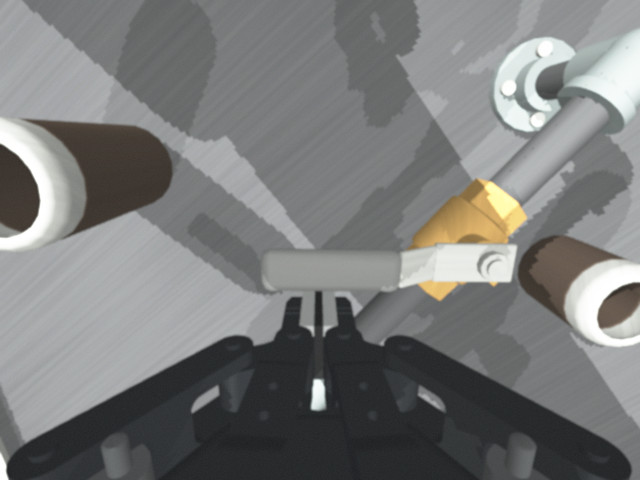

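Emit:
{"op": "arm_command", "data": {
  "deltas": [
    [-1,0.052,-0.01,0,0,0,0.125],
    [-1,0.105,-0.016,0,0,0,0.254],
    [-1,0.158,-0.016,0,0,0,0.38],
    [-1,0.21,-0.011,0,0,0,0.508],
    [-1,0.262,0,0,0,0,0.636]
  ]
}}

```text
clock: 6.2
position: [0.5007, 0.0309, 0.1399]
tool_rot: [3.141, 0.001, 1.963]
force: [6.2, -2.7, -0.5]
grip_width: -0.0001
```

```bash
python3 -c "
from h import *
import cv2
arc(L,[-2.75,-2.80,-2.84,-2.87,-2.90,-2.93,-2.96],-1)
np.save('c5.npy',cams.get_calibration('wrist'),allow_pickle=True)
cv2.imwrite('pics/w5.png',cams.grab_frame('wrist'))"
```

```text
t 6.2 pos [0.5007 0.0309 0.1399] rot [3.1405 0.0009 1.9634] F [ 6.246  -2.7323 -0.4993] M [-0.7563 -1.1599 -0.1155] q7 -0.1
-2.75 [0.5005 0.0311 0.14  ] [ 0.002 -0.001 -0.   ] 0.001
-2.8 [0.4981 0.0344 0.14  ] [ 0.027 -0.007 -0.001] 0.065
-2.84 [0.4964 0.037  0.14  ] [ 0.048 -0.011 -0.001] 0.116
-2.87 [0.4952 0.0391 0.14  ] [ 0.064 -0.013 -0.001] 0.154
-2.9 [0.494  0.0412 0.14  ] [ 0.08  -0.015 -0.001] 0.192
-2.93 [0.4929 0.0433 0.14  ] [ 0.096 -0.016 -0.001] 0.23
-2.96 [0.4919 0.0454 0.14  ] [ 0.112 -0.017 -0.001] 0.269
```

View pics/w5.png

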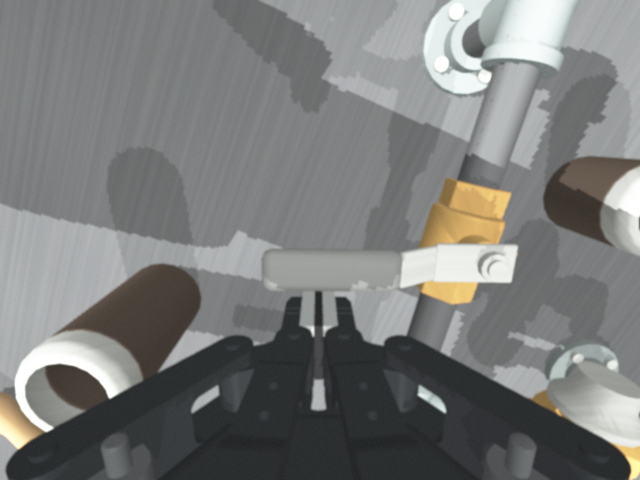

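Emit:
{"op": "arm_command", "data": {
  "deltas": [
    [-1,0.027,-0.007,0,0,0,0.065],
    [-1,0.048,-0.011,0,0,0,0.116],
    [-1,0.064,-0.013,0,0,0,0.154]
  ]
}}

```text
clock: 6.62
position: [0.4953, 0.039, 0.1399]
tool_rot: [3.141, 0.001, 1.846]
force: [4.7, -3.8, 0.6]
grip_width: 0.0
```

```bash
python3 -c "
from h import *
import cv2
arc(L,[-2.87,-2.89,-2.91,-2.93,-2.95,-2.96,-2.97],-1)
s=telemetry.observe();th=-2.87;t=np.array([np.sin(th),-np.cos(th)]);print('push',-s['force'][:2]@t)
"
```

```text
t 6.62 pos [0.4953 0.039  0.1399] rot [3.1406 0.0007 1.8458] F [ 4.7035 -3.7977  0.5943] M [-0.8878 -1.0232 -0.0429] q7 -0.21
-2.87 [0.4952 0.0391 0.14  ] [ 0.001 -0.001 -0.001] 0.004
-2.89 [0.4944 0.0405 0.14  ] [ 0.011 -0.003 -0.001] 0.03
-2.91 [0.4936 0.0419 0.14  ] [ 0.022 -0.005 -0.001] 0.055
-2.93 [0.4929 0.0433 0.14  ] [ 0.032 -0.008 -0.001] 0.081
-2.95 [0.4922 0.0447 0.14  ] [ 0.042 -0.009 -0.001] 0.106
-2.96 [0.4919 0.0454 0.14  ] [ 0.048 -0.01  -0.001] 0.119
-2.97 [0.4915 0.0461 0.14  ] [ 0.053 -0.011 -0.001] 0.132
push 4.920330931480686
```

Emit:
{"op": "arm_command", "data": {
  "deltas": [
    [-1,0.011,-0.003,0,0,0,0.03],
    [-1,0.022,-0.005,0,0,0,0.055]
  ]
}}

```text
clock: 6.88
position: [0.4937, 0.0418, 0.1399]
tool_rot: [3.141, 0.001, 1.803]
force: [4.1, -4.4, 1.1]
grip_width: 0.0001
```

```bash
cat >> h.py <<'E'
def push(th,sgn):
    s=telemetry.observe();t=sgn*np.array([-np.sin(th),np.cos(th)]);u=np.array([np.cos(th),np.sin(th)]);print('push',-s['force'][:2]@t,'along',s['force'][:2]@u)
E
python3 -c "
from h import *
import cv2
arc(L,[-2.91,-2.92,-2.93,-2.94,-2.95,-2.96,-2.97],-1);push(-2.91,-1)
np.save('c6.npy',cams.get_calibration('wrist'),allow_pickle=True)
cv2.imwrite('pics/w6.png',cams.grab_frame('wrist'))"
```

```text
t 6.88 pos [0.4937 0.0418 0.1399] rot [3.1407 0.0007 1.803 ] F [ 4.0964 -4.402   1.0879] M [-0.9519 -0.8681 -0.0897] q7 -0.26
-2.91 [0.4936 0.0419 0.14  ] [ 0.    -0.    -0.001] 0.001
-2.92 [0.4933 0.0426 0.14  ] [ 0.005 -0.002 -0.001] 0.013
-2.93 [0.4929 0.0433 0.14  ] [ 0.01  -0.003 -0.001] 0.026
-2.94 [0.4926 0.044  0.14  ] [ 0.016 -0.004 -0.001] 0.039
-2.95 [0.4922 0.0447 0.14  ] [ 0.021 -0.005 -0.001] 0.052
-2.96 [0.4919 0.0454 0.14  ] [ 0.026 -0.006 -0.001] 0.064
-2.97 [0.4915 0.0461 0.14  ] [ 0.031 -0.007 -0.001] 0.077
push 5.2246621372326665 along -2.976629873050029
```

View pics/w6.png

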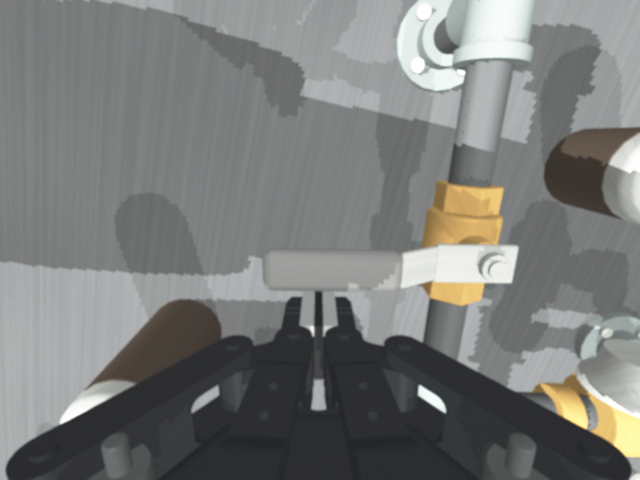

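```bash
python3 -c "
from h import *
c=np.load('c6.npy',allow_pickle=True).item()
A=wplane(c,490,80,.085);B=wplane(c,446,315,.085);e=A-B;print(A,B,'yaw',np.arctan2(-e[0],e[1]))
A=wplane(c,266,270,.133);B=wplane(c,395,270,.133);e=A-B;print(A,B,np.arctan2(e[1],e[0])); print(wplane(c,492,264,.127))
"
```

```text
[0.5524 0.1581 0.085 ] [0.5741 0.0331 0.085 ] yaw 0.17154957091022244
[0.4689 0.057  0.133 ] [0.521  0.0694 0.133 ] -2.909404510040064
[0.5629 0.0797 0.127 ]
```

Emit:
{"op": "arm_command", "data": {
  "deltas": [
    [-1,0.008,-0.002,0,0,0,0.02],
    [-1,0.015,-0.004,0,0,0,0.038]
  ]
}}

```text
clock: 7.18
position: [0.4926, 0.0438, 0.1399]
tool_rot: [3.141, 0.001, 1.773]
force: [4.2, -5.0, 1.2]
grip_width: -0.0002
```

```bash
python3 -c "
from h import *
arc(L,[-2.94,-2.95,-2.96,-2.97,-2.98,-2.99,-3],-1);push(-2.94,-1)"
```

```text
t 7.17 pos [0.4926 0.0438 0.1399] rot [3.1407 0.0007 1.7732] F [ 4.1761 -5.0451  1.1671] M [-0.9816 -0.8943 -0.0503] q7 -0.28
-2.94 [0.4926 0.044  0.14  ] [ 0.001  0.    -0.001] 0.001
-2.95 [0.4922 0.0447 0.14  ] [ 0.006 -0.001 -0.001] 0.014
-2.96 [0.4919 0.0454 0.14  ] [ 0.011 -0.002 -0.001] 0.027
-2.97 [0.4915 0.0461 0.14  ] [ 0.017 -0.004 -0.001] 0.039
-2.98 [0.4912 0.0469 0.14  ] [ 0.022 -0.005 -0.001] 0.052
-2.99 [0.4909 0.0476 0.14  ] [ 0.027 -0.006 -0.001] 0.065
-3 [0.4906 0.0483 0.14  ] [ 0.032 -0.007 -0.001] 0.077
push 5.7791021519705055 along -3.0813382591523544
```

Emit:
{"op": "arm_command", "data": {
  "deltas": [
    [-1,0.006,-0.001,0,0,0,0.014],
    [-1,0.011,-0.002,0,0,0,0.027]
  ]
}}

```text
clock: 7.42
position: [0.4921, 0.0444, 0.1399]
tool_rot: [3.141, 0.002, 1.752]
force: [7.2, -13.3, 1.5]
grip_width: 0.0002
```

```bash
python3 -c "
from h import *
arc(L,[-2.96,-2.97,-2.98,-2.99,-3],-1);push(-2.96,-1)"
```

```text
t 7.42 pos [0.4921 0.0444 0.1399] rot [3.1408 0.0018 1.7515] F [  7.2485 -13.2956   1.4841] M [-2.8076 -1.4438 -0.0134] q7 -0.31
-2.96 [0.4919 0.0454 0.14  ] [ 0.007 -0.001 -0.001] -0.001
-2.97 [0.4915 0.0461 0.14  ] [ 0.012 -0.002 -0.001] 0.012
-2.98 [0.4912 0.0469 0.14  ] [ 0.017 -0.003 -0.001] 0.024
-2.99 [0.4909 0.0476 0.14  ] [ 0.022 -0.004 -0.001] 0.037
-3 [0.4906 0.0483 0.14  ] [ 0.027 -0.006 -0.001] 0.05
push 14.386063363851974 along -4.7281294769363615
```

Emit:
{"op": "arm_command", "data": {
  "deltas": [
    [-1,-0.05,0,0,0,0,0],
    [-1,-0.15,0,0,0,0,0],
    [-1,-0.17,0,0,0,0,0],
    [-1,-0.17,0,-0.3,0,0,0],
    [-1,-0.17,0,-0.6,0,0,0],
    [-1,-0.17,0,-0.65,0,0,0]
  ]
}}

```text
clock: 8.18
position: [0.497, 0.021, 0.2395]
tool_rot: [3.138, 0.0, 1.75]
force: [0.0, 0.2, -0.9]
grip_width: 0.0001
```

```bash
python3 -c "
from h import *
import cv2
to([.52,-0.03,.24],1.75)
np.save('c7.npy',cams.get_calibration('wrist'),allow_pickle=True)
cv2.imwrite('pics/w7.png',cams.grab_frame('wrist'))"
```

```text
t 8.18 pos [0.497  0.021  0.2395] rot [3.1378 0.0005 1.7499] F [ 0.0051  0.1804 -0.9335] w 0.0001 q7 -0.17
d norm [-0.3617  0.0905 -0.0026] rot norm [ 0.0049  0.0006 -0.0002]
```

View pics/w7.png

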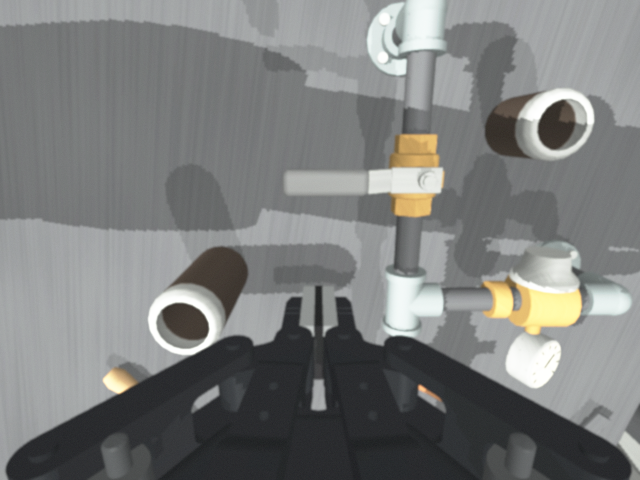

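```bash
python3 -c "
from h import *
c=np.load('c7.npy',allow_pickle=True).item()
A=wplane(c,420,85,.085);B=wplane(c,407.5,250,.085);e=A-B;print('yaw',np.arctan2(-e[0],e[1]))
A=wplane(c,286,183,.133);B=wplane(c,365,181.5,.133);e=A-B;print(A,B,np.arctan2(e[1],e[0])+np.pi)
N=wplane(c,427,180,.127);e=A-N;print(N,np.arctan2(e[1],e[0])+np.pi)
"
```

```text
yaw 0.18189799493738779
[0.4693 0.0603 0.133 ] [0.5213 0.0707 0.133 ] 0.1977126384826846
[0.5641 0.0787 0.127 ] 0.19209933535935564
```

```bash
python3 -c "
from h import *
to([.520,-0.110,.24],1.756);to([.520,-0.110,.14],1.756)
"
```

```text
t 8.22 pos [0.4967 0.0209 0.2389] rot [3.1387 0.0005 1.7497] F [ 0.2636  0.3003 -0.0246] w -0.0001 q7 -0.17
d norm [-0.8861 -0.0025 -0.0069] rot norm [ 0.0036  0.0006 -0.008 ]
t 8.22 pos [0.4967 0.0209 0.2389] rot [3.1387 0.0005 1.7497] F [ 0.2636  0.3003 -0.0246] w -0.0001 q7 -0.17
d norm [-0.8858 -0.0044  0.6598] rot norm [ 0.0036  0.0006 -0.008 ]
```

Emit:
{"op": "arm_command", "data": {
  "deltas": [
    [-1,-0.4,0,0,0,0,0],
    [-1,-0.75,0,0,0,0,0],
    [-1,-0.885,0,0,0,0,0],
    [-1,-0.885,0,0.1,0,0,0],
    [-1,-0.885,0,0.4,0,0,0],
    [-1,-0.885,0,0.6,0,0,0],
    [-1,-0.885,0,0.66,0,0,0],
    [-1,-0.885,0,0.66,0,0,0]
  ]
}}

```text
clock: 9.22
position: [0.5194, -0.1089, 0.1376]
tool_rot: [-3.141, -0.001, 1.751]
force: [0.5, -0.4, 0.9]
grip_width: 0.0
```

```bash
python3 -c "
from h import *
import cv2
arc(RR,[-3.06,-2.957,-2.92,-2.87,-2.77,-2.67,-2.57],1)
cv2.imwrite('pics/s8.png',cv2.resize(cams.grab_frame('scene')[165:345,200:420],None,fx=3.5,fy=3.3))
cv2.imwrite('pics/w8.png',cams.grab_frame('wrist'))"
```

```text
t 9.22 pos [ 0.5194 -0.1089  0.1376] rot [-3.1406 -0.0007  1.7507] F [ 0.5422 -0.3758  0.8553] M [-0.0105 -0.0088  0.036 ] q7 0.03
-3.06 [ 0.5256 -0.1243  0.14  ] [-0.109  0.022 -0.016] 0.125
-2.957 [ 0.5246 -0.1325  0.14  ] [-0.161  0.006 -0.016] -0.006
-2.92 [ 0.5245 -0.1354  0.14  ] [-0.18   0.002 -0.016] -0.053
-2.87 [ 0.5245 -0.1394  0.14  ] [-0.206 -0.003 -0.016] -0.117
-2.77 [ 0.525  -0.1473  0.14  ] [-0.259 -0.009 -0.016] -0.244
-2.67 [ 0.5263 -0.1552  0.14  ] [-0.312 -0.01  -0.016] -0.371
-2.57 [ 0.5284 -0.1628  0.14  ] [-0.364 -0.005 -0.016] -0.499
```

View pics/s8.png

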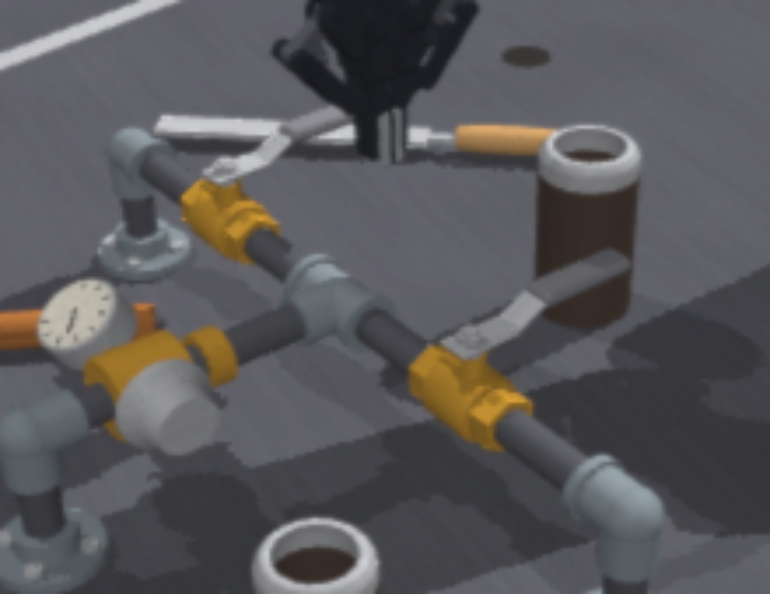

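View pics/w8.png

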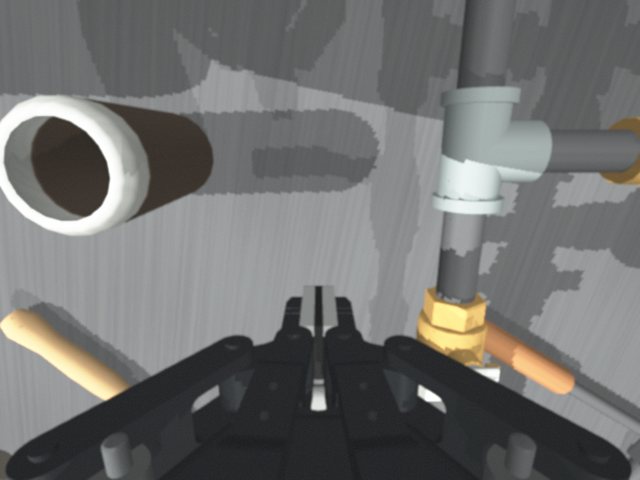

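Emit:
{"op": "arm_command", "data": {
  "deltas": [
    [-1,-0.06,0.005,-0.01,0,0,0],
    [-1,-0.12,0.005,-0.015,0,0,0],
    [-1,-0.161,0.005,-0.015,0,0,0],
    [-1,-0.206,-0.003,-0.015,0,0,-0.117],
    [-1,-0.259,-0.009,-0.015,0,0,-0.244]
  ]
}}

```text
clock: 9.95
position: [0.5252, -0.1479, 0.1404]
tool_rot: [3.142, -0.001, 1.945]
force: [-0.5, 5.2, 2.2]
grip_width: 0.0003
```

```bash
python3 -c "
from h import *
import cv2
arc(RR,[-2.77,-2.67,-2.57,-2.47,-2.37,-2.27,-2.17],1);push(-2.77,1)
cv2.imwrite('pics/s9.png',cv2.resize(cams.grab_frame('scene')[165:345,200:420],None,fx=3.5,fy=3.3))
cv2.imwrite('pics/d9.png',cv2.resize(cams.grab_frame('side')[120:300,240:460],None,fx=3.5,fy=3.3))"
```

```text
t 9.95 pos [ 0.5252 -0.1479  0.1404] rot [ 3.1416 -0.0008  1.9448] F [-0.4695  5.1566  2.1639] M [ 1.1336  0.1127 -0.0793] q7 0.26
-2.77 [ 0.525  -0.1473  0.14  ] [0.004 0.    0.003] 0.003
-2.67 [ 0.5263 -0.1552  0.14  ] [-0.048 -0.01   0.003] -0.124
-2.57 [ 0.5284 -0.1628  0.14  ] [-0.101 -0.016  0.003] -0.252
-2.47 [ 0.5313 -0.1703  0.14  ] [-0.154 -0.016  0.003] -0.379
-2.37 [ 0.5349 -0.1774  0.14  ] [-0.206 -0.011  0.003] -0.506
-2.27 [ 0.5391 -0.1841  0.14  ] [-0.258 -0.001  0.003] -0.634
-2.17 [ 0.5441 -0.1903  0.14  ] [-0.309  0.014  0.003] -0.761
push 4.975118392341821 along -1.434885547450439
```

View pics/s9.png

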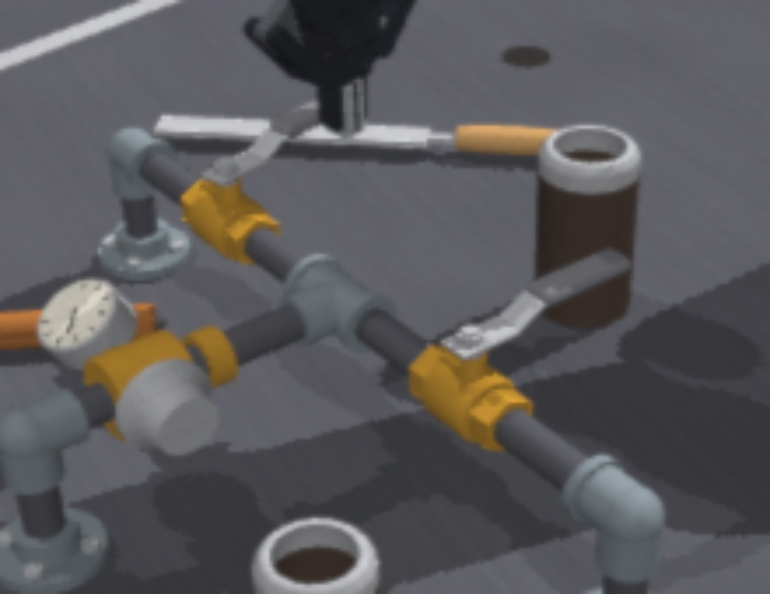

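View pics/d9.png

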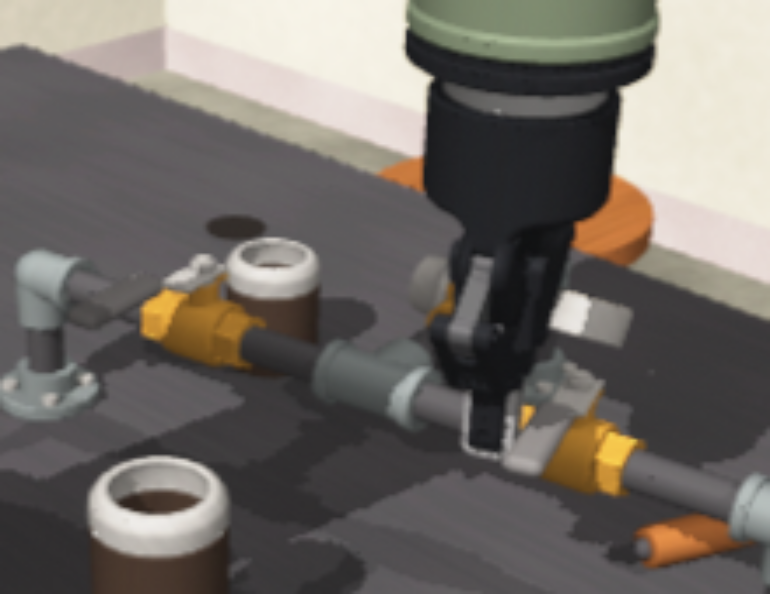

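Emit:
{"op": "arm_command", "data": {
  "deltas": [
    [-1,-0.048,-0.01,0,0,0,-0.124],
    [-1,-0.101,-0.016,0,0,0,-0.252],
    [-1,-0.154,-0.016,0,0,0,-0.379],
    [-1,-0.206,-0.011,0,0,0,-0.506],
    [-1,-0.258,-0.001,0,0,0,-0.634],
    [-1,-0.309,0.014,0,0,0,-0.761]
  ]
}}

```text
clock: 10.8
position: [0.5436, -0.1904, 0.1403]
tool_rot: [-3.141, -0.001, 2.54]
force: [-3.2, 4.4, 2.8]
grip_width: -0.0
```

```bash
python3 -c "
from h import *
import cv2
arc(RR,[-2.17,-2.07,-1.97,-1.87,-1.77,-1.67,-1.6],1);push(-2.17,1)
cv2.imwrite('pics/s10.png',cv2.resize(cams.grab_frame('scene')[165:345,200:420],None,fx=3.5,fy=3.3))"
```

```text
t 10.8 pos [ 0.5436 -0.1904  0.1403] rot [-3.1414 -0.0012  2.5398] F [-3.2359  4.4004  2.8336] M [ 1.0119  0.6483 -0.0169] q7 0.83
-2.17 [ 0.5441 -0.1903  0.14  ] [-0.002  0.002  0.002] -0.003
-2.07 [ 0.5496 -0.196   0.14  ] [-0.054 -0.008  0.002] -0.131
-1.97 [ 0.5556 -0.2012  0.14  ] [-0.107 -0.014  0.002] -0.258
-1.87 [ 0.5622 -0.2057  0.14  ] [-0.16  -0.014  0.002] -0.385
-1.77 [ 0.5692 -0.2095  0.14  ] [-0.212 -0.008  0.001] -0.513
-1.67 [ 0.5765 -0.2126  0.14  ] [-0.264  0.002  0.001] -0.64
-1.6 [ 0.5818 -0.2144  0.14  ] [-0.3    0.012  0.001] -0.729
push 5.153885347025158 along -1.8087573964764232
```

View pics/s10.png

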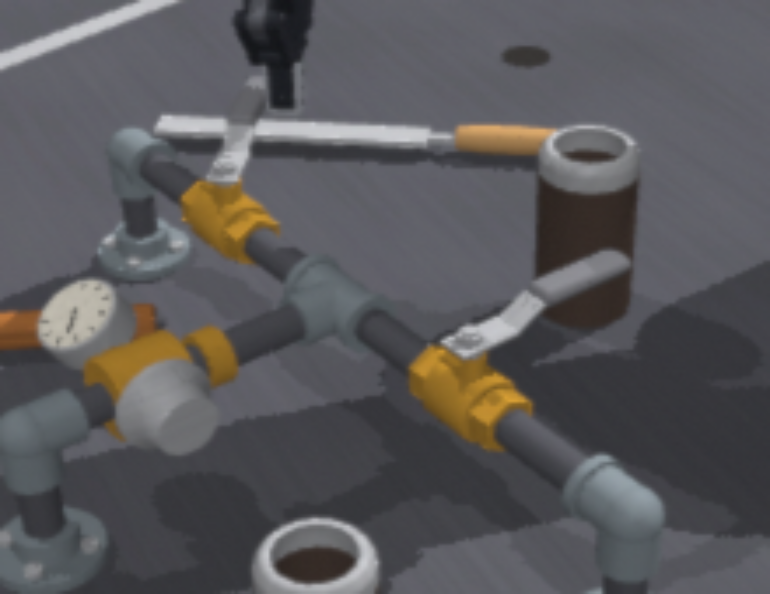

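Emit:
{"op": "arm_command", "data": {
  "deltas": [
    [-1,-0.054,-0.008,0,0,0,-0.131],
    [-1,-0.107,-0.014,0,0,0,-0.258],
    [-1,-0.16,-0.014,0,0,0,-0.385],
    [-1,-0.212,-0.008,0,0,0,-0.513],
    [-1,-0.264,0.002,0,0,0,-0.64],
    [-1,-0.3,0.012,0,0,0,-0.73]
  ]
}}

```text
clock: 11.6
position: [0.5815, -0.215, 0.14]
tool_rot: [-3.141, -0.002, 3.111]
force: [-5.1, 0.6, 3.9]
grip_width: 0.0002
```

```bash
python3 -c "
from h import *
import cv2
arc(RR,[-1.60,-1.55,-1.52,-1.49,-1.46,-1.43],1);push(-1.6,1)
cv2.imwrite('pics/s11.png',cv2.resize(cams.grab_frame('scene')[165:345,200:420],None,fx=3.5,fy=3.3))"
```

```text
t 11.6 pos [ 0.5815 -0.215   0.14  ] rot [-3.1413 -0.0017  3.1109] F [-5.148   0.6423  3.8997] M [0.0805 1.0652 0.0104] q7 1.36
-1.6 [ 0.5818 -0.2144  0.14  ] [-0.002  0.004  0.   ] -0.002
-1.55 [ 0.5856 -0.2154  0.14  ] [-0.028 -0.002  0.   ] -0.066
-1.52 [ 0.5879 -0.2159  0.14  ] [-0.043 -0.005  0.   ] -0.104
-1.49 [ 0.5903 -0.2164  0.14  ] [-0.059 -0.007  0.   ] -0.142
-1.46 [ 0.5926 -0.2167  0.14  ] [-0.075 -0.009  0.   ] -0.18
-1.43 [ 0.595 -0.217  0.14 ] [-0.091 -0.011  0.   ] -0.218
push 5.164558849380706 along -0.4917246880558509
```

View pics/s11.png

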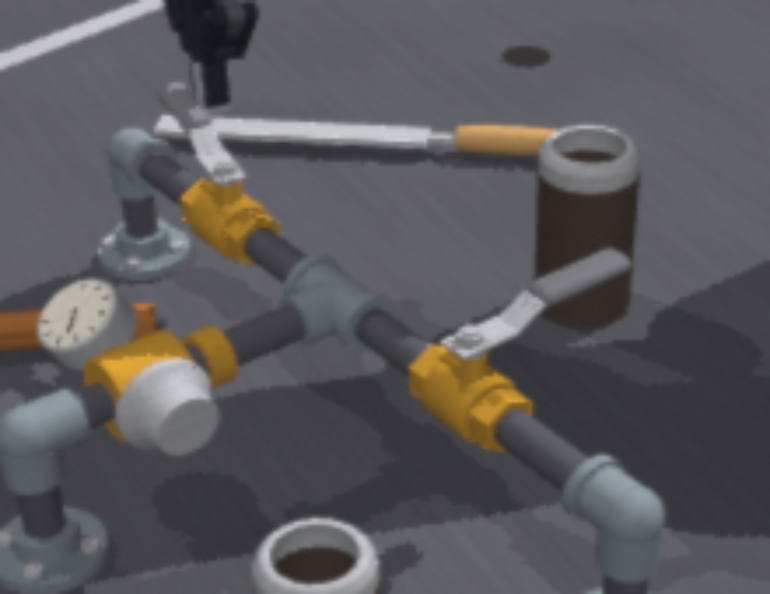

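Emit:
{"op": "arm_command", "data": {
  "deltas": [
    [-1,-0.028,-0.002,0,0,0,-0.066],
    [-1,-0.043,-0.005,0,0,0,-0.104],
    [-1,-0.059,-0.007,0,0,0,-0.142]
  ]
}}

```text
clock: 12.02
position: [0.5899, -0.2168, 0.14]
tool_rot: [-3.141, -0.002, -3.063]
force: [-4.0, -4.1, 1.4]
grip_width: 0.0002
```

```bash
python3 -c "
from h import *
arc(RR,[-1.48,-1.465,-1.45,-1.44,-1.43,-1.42],1);push(-1.49,1)"
```

```text
t 12.03 pos [ 0.5899 -0.2168  0.14  ] rot [-3.1407 -0.002  -3.0635] F [-4.033  -4.1227  1.3761] M [-0.7481  1.1735 -0.0408] q7 1.46
-1.48 [ 0.5911 -0.2165  0.14  ] [-0.008  0.001 -0.   ] -0.016
-1.465 [ 0.5922 -0.2167  0.14  ] [-0.016 -0.    -0.   ] -0.035
-1.45 [ 0.5934 -0.2168  0.14  ] [-0.023 -0.002 -0.   ] -0.054
-1.44 [ 0.5942 -0.217   0.14  ] [-0.029 -0.003 -0.   ] -0.067
-1.43 [ 0.595 -0.217  0.14 ] [-0.034 -0.004 -0.   ] -0.08
-1.42 [ 0.5958 -0.2171  0.14  ] [-0.039 -0.005 -0.   ] -0.093
push 4.352631514470705 along 3.7837981410023445
```

```bash
python3 -c "
from h import *
import cv2
cv2.imwrite('pics/d12.png',cv2.resize(cams.grab_frame('side')[150:350,330:550],None,fx=3.5,fy=3))
cv2.imwrite('pics/s12.png',cv2.resize(cams.grab_frame('scene')[165:265,200:320],None,fx=6,fy=6))
print(telemetry.observe()['force'])"
```

```text
[-3.1009 -3.5309  0.824 ]
```

View pics/d12.png

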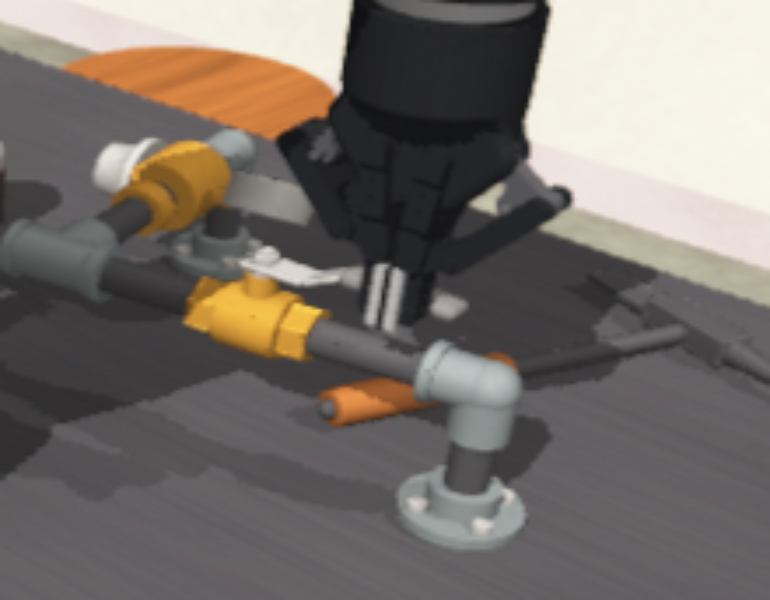

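View pics/s12.png

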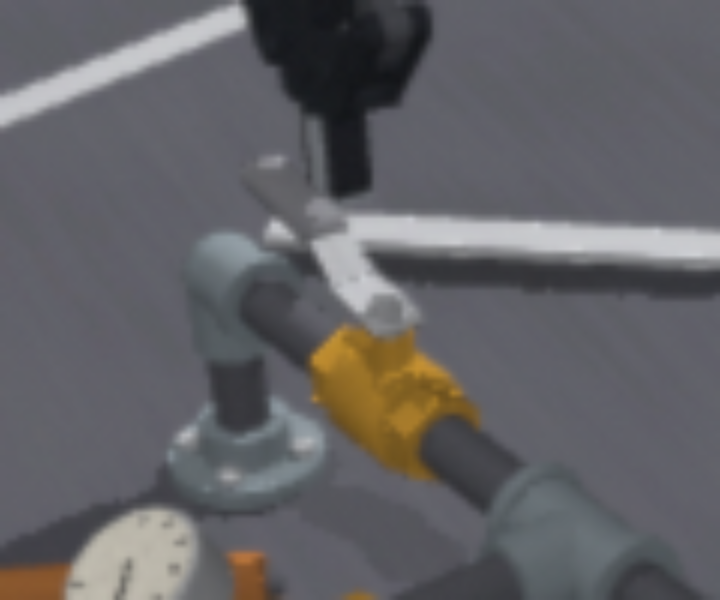

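Emit:
{"op": "arm_command", "data": {
  "deltas": [
    [-1,-0.012,0,0,0,0,-0.028],
    [-1,-0.023,-0.002,0,0,0,-0.054]
  ]
}}

```text
clock: 12.38
position: [0.5934, -0.2169, 0.1399]
tool_rot: [-3.141, -0.002, -3.021]
force: [-4.9, -4.4, 1.2]
grip_width: -0.0002
```

```bash
python3 -c "
from h import *
arc(RR,[-1.45,-1.44,-1.43,-1.42,-1.41,-1.40],1);push(-1.45,1)"
```

```text
t 12.38 pos [ 0.5934 -0.2169  0.1399] rot [-3.1406 -0.002  -3.0211] F [-4.9497 -4.3944  1.2307] M [-0.9464  1.1515 -0.0455] q7 1.5
-1.45 [ 0.5934 -0.2168  0.14  ] [-0.     0.001 -0.   ] -0.0
-1.44 [ 0.5942 -0.217   0.14  ] [-0.006 -0.001 -0.   ] -0.013
-1.43 [ 0.595 -0.217  0.14 ] [-0.011 -0.002 -0.   ] -0.026
-1.42 [ 0.5958 -0.2171  0.14  ] [-0.016 -0.003 -0.   ] -0.039
-1.41 [ 0.5966 -0.2172  0.14  ] [-0.021 -0.004 -0.   ] -0.051
-1.4 [ 0.5974 -0.2173  0.14  ] [-0.026 -0.006 -0.   ] -0.064
push 5.443191972322109 along 3.765929093903053
```

Emit:
{"op": "arm_command", "data": {
  "deltas": [
    [-1,-0.006,0,0,0,0,-0.013],
    [-1,-0.011,-0.001,0,0,0,-0.026]
  ]
}}

```text
clock: 12.62
position: [0.595, -0.217, 0.1399]
tool_rot: [-3.141, -0.002, -3.001]
force: [-4.8, -4.6, 0.1]
grip_width: 0.0001
```

```bash
python3 -c "
from h import *
arc(RR,[-1.43,-1.42,-1.41,-1.40,-1.39,-1.38],1);push(-1.43,1)"
```

```text
t 12.62 pos [ 0.595  -0.217   0.1399] rot [-3.1406 -0.0021 -3.0012] F [-4.8432 -4.6105  0.1392] M [-1.0259  1.0945 -0.057 ] q7 1.51
-1.43 [ 0.595 -0.217  0.14 ] [-0.    -0.001 -0.001] -0.0
-1.42 [ 0.5958 -0.2171  0.14  ] [-0.005 -0.002 -0.001] -0.013
-1.41 [ 0.5966 -0.2172  0.14  ] [-0.01  -0.003 -0.001] -0.026
-1.4 [ 0.5974 -0.2173  0.14  ] [-0.016 -0.004 -0.001] -0.039
-1.39 [ 0.5982 -0.2173  0.14  ] [-0.021 -0.005 -0.001] -0.051
-1.38 [ 0.599  -0.2174  0.14  ] [-0.026 -0.007 -0.001] -0.064
push 5.442314827471631 along 3.8852126492866934
```

Emit:
{"op": "arm_command", "data": {
  "deltas": [
    [-1,-0.005,0,0,0,0,-0.013],
    [-1,-0.01,-0.001,0,0,0,-0.026]
  ]
}}

```text
clock: 12.88
position: [0.5965, -0.2169, 0.1399]
tool_rot: [-3.14, -0.002, -2.981]
force: [-5.5, -4.6, 0.5]
grip_width: 0.0003
```

```bash
python3 -c "
from h import *
arc(RR,[-1.41,-1.40,-1.39,-1.38,-1.37,-1.36],1);push(-1.41,1)"
```

```text
t 12.88 pos [ 0.5965 -0.2169  0.1399] rot [-3.1405 -0.0021 -2.9807] F [-5.4973 -4.5563  0.5243] M [-1.0024  1.0567 -0.0867] q7 1.53
-1.41 [ 0.5966 -0.2172  0.14  ] [-0.    -0.002 -0.001] 0.0
-1.4 [ 0.5974 -0.2173  0.14  ] [-0.006 -0.003 -0.001] -0.013
-1.39 [ 0.5982 -0.2173  0.14  ] [-0.011 -0.005 -0.001] -0.025
-1.38 [ 0.599  -0.2174  0.14  ] [-0.016 -0.006 -0.001] -0.038
-1.37 [ 0.5998 -0.2174  0.14  ] [-0.021 -0.007 -0.001] -0.051
-1.36 [ 0.6006 -0.2175  0.14  ] [-0.026 -0.008 -0.001] -0.064
push 6.155835952897559 along 3.6173951566847764
```

Emit:
{"op": "arm_command", "data": {
  "deltas": [
    [-1,-0.004,0,0,0,0,-0.01],
    [-1,-0.008,-0.002,0,0,0,-0.02]
  ]
}}

```text
clock: 13.12
position: [0.5978, -0.2169, 0.1399]
tool_rot: [-3.141, -0.002, -2.965]
force: [-5.0, -4.9, 0.2]
grip_width: 0.0
```

```bash
python3 -c "
from h import *
arc(RR,[-1.40,-1.39,-1.38,-1.37,-1.36],1);push(-1.395,1)"
```

```text
t 13.12 pos [ 0.5978 -0.2169  0.1399] rot [-3.1407 -0.0021 -2.965 ] F [-5.0315 -4.8527  0.2232] M [-0.806   1.0786 -0.0129] q7 1.55
-1.4 [ 0.5974 -0.2173  0.14  ] [ 0.003 -0.002 -0.001] 0.007
-1.39 [ 0.5982 -0.2173  0.14  ] [-0.002 -0.003 -0.001] -0.005
-1.38 [ 0.599  -0.2174  0.14  ] [-0.007 -0.005 -0.001] -0.018
-1.37 [ 0.5998 -0.2174  0.14  ] [-0.012 -0.006 -0.001] -0.031
-1.36 [ 0.6006 -0.2175  0.14  ] [-0.018 -0.007 -0.001] -0.044
push 5.802645761916545 along 3.8979260345472033
```

Emit:
{"op": "arm_command", "data": {
  "deltas": [
    [-1,-0.004,-0.001,0,0,0,-0.01],
    [-1,-0.007,-0.002,0,0,0,-0.018]
  ]
}}

```text
clock: 13.38
position: [0.5985, -0.217, 0.1399]
tool_rot: [-3.141, -0.003, -2.951]
force: [-8.2, -5.0, 2.6]
grip_width: 0.0
```

```bash
python3 -c "
from h import *
arc(RR,[-1.38,-1.37,-1.36,-1.35],1);push(-1.38,1)"
```

```text
t 13.38 pos [ 0.5985 -0.217   0.1399] rot [-3.1408 -0.0029 -2.9509] F [-8.1825 -4.9832  2.6059] M [-0.8116  1.9094 -0.0871] q7 1.56
-1.38 [ 0.599  -0.2174  0.14  ] [-0.002 -0.003 -0.001] -0.0
-1.37 [ 0.5998 -0.2174  0.14  ] [-0.008 -0.004 -0.001] -0.013
-1.36 [ 0.6006 -0.2175  0.14  ] [-0.013 -0.005 -0.001] -0.026
-1.35 [ 0.6013 -0.2175  0.14  ] [-0.018 -0.007 -0.001] -0.038
push 8.979043214148408 along 3.3410396471728165
```

Emit:
{"op": "arm_command", "data": {
  "deltas": [
    [-1,0.05,0,0,0,0,0],
    [-1,0.15,0,0,0,0,0],
    [-1,0.17,0,0,0,0,0],
    [-1,0.17,0,-0.3,0,0,0],
    [-1,0.17,0,-0.6,0,0,0],
    [-1,0.17,0,-0.9,0,0,0],
    [-1,0.17,0,-1,0,0,0]
  ]
}}

```text
clock: 14.25
position: [0.5755, -0.221, 0.2931]
tool_rot: [-3.14, 0.003, -2.947]
force: [-0.1, -0.4, -0.5]
grip_width: -0.0
```

```bash
python3 -c "
from h import *
to([.68,-0.10,.29],-2.95)
"
```

```text
t 14.25 pos [ 0.5755 -0.221   0.2931] rot [-3.1397  0.0031 -2.9469] F [-0.061  -0.4246 -0.5072] w -0.0 q7 1.68
d norm [-0.8396  0.6566  0.0219] rot norm [-0.0024  0.0039  0.0039]
```

Emit:
{"op": "arm_command", "data": {
  "deltas": [
    [-1,-0.3,0.25,0,0,0,0.1],
    [-1,-0.6,0.5,0,0,0,0.2],
    [-1,-0.84,0.66,0,0,0,0.2],
    [-1,-0.84,0.66,0,0,0,0.2],
    [-1,-0.84,0.66,0,0,0,0.2]
  ]
}}

```text
clock: 14.88
position: [0.6789, -0.0998, 0.2896]
tool_rot: [-3.141, -0.001, -3.104]
force: [0.2, 0.2, 1.0]
grip_width: 0.0002
```

```bash
python3 -c "
from h import *
import cv2
to([.68,-0.10,.29],-2.95)
np.save('c13.npy',cams.get_calibration('wrist'),allow_pickle=True)
cv2.imwrite('pics/w13.png',cams.grab_frame('wrist'))
cv2.imwrite('pics/s13.png',cams.grab_frame('scene'))
"
```

```text
t 14.88 pos [ 0.6789 -0.0998  0.2896] rot [-3.1413 -0.0009 -3.1036] F [0.2104 0.2234 0.9644] w 0.0002 q7 1.34
d norm [-0.0076 -0.0014 -0.0024] rot norm [-0.0003 -0.0012 -0.1956]
```

View pics/w13.png

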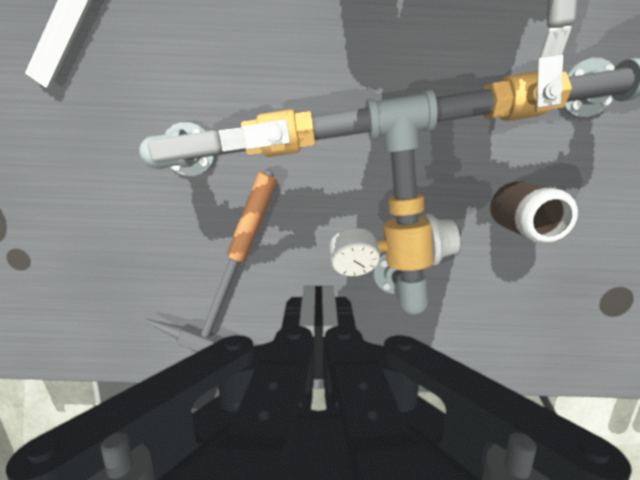

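View pics/s13.png

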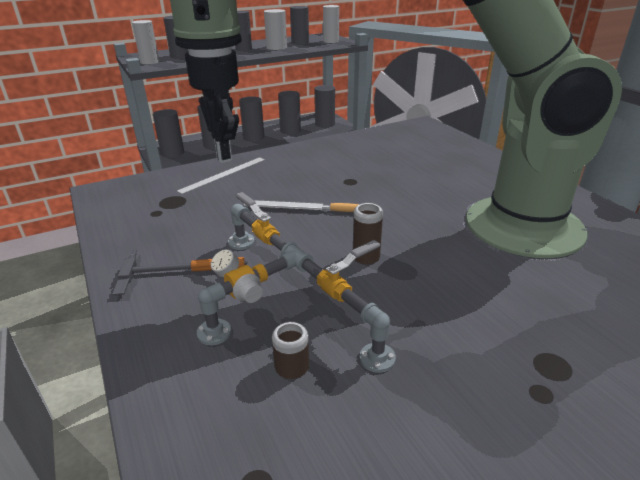

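```bash
python3 -c "
from h import *
c=np.load('c13.npy',allow_pickle=True).item()
A=wplane(c,340,126.5,.085);B=wplane(c,465,107,.085);A2=wplane(c,600,87.5,.085)
for P,Q in((A,B),(A,A2)):
  e=Q-P;print('yaw',np.arctan2(-e[0],e[1]))
T=wplane(c,150,153,.133);S=wplane(c,217,140,.133);N=wplane(c,278,132,.127)
for P,Q in((T,S),(T,N)):
  e=P-Q;print('theta',np.arctan2(e[1],e[0])+np.pi/2,np.linalg.norm(e))
"
```

```text
yaw 0.18560813141095533
yaw 0.1799956487101415
theta 0.2195103946456196 0.05517502668271255
theta 0.19435433795644252 0.10336880615973387
```

```bash
python3 -c "
from workcell import job,telemetry
print(job.job_done(), telemetry.observe()['clock'])"
```

```text
the job is handed in; nothing more can be done
the job is handed in; nothing more can be done
```

The supply is changed over. I pushed the spent bank's lever (left valve) clockwise to its shut stop. I then backed off, checked it in the camera image, and pushed the full bank's lever (right valve) counter-clockwise to its open stop.

- **Pushing:** I used only the closed fingertips, against the grey sleeves. The push was 5–6 N while turning. It rose briefly to about 14 N at the shut stop and about 9 N at the open stop, and I backed off at once each time.
- **Spent valve:** after the push its lever measured within about 0.015 rad of square to the pipe.
- **Full valve:** two image measurements of its lever gave 0.01 and 0.04 rad from the pipe line. They disagree slightly, but the force rise showed it had met its stop.
- **Bystanders:** in the last images the pipe pieces, file and hammer look unmoved; I compared them by eye only.
- **At hand-in:** the arm was clear, at about 290 mm height, and the clock stood at about 15 s. The job was accepted with no verdict reported.

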